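Unlatch and slide open the topping station

ROBOT

A 6-joint arm with a two-finger parallel gripper is mounted at the origin on the work surface. World frame = base frame: x ahead of the robot, y to its left, z up, the work surface at z = 0. Lengths are in mm, angles in rad, forces in N, time in s.
With the tool pointing down it reaches from about 225 to 725 mm from the base axis. Payload 3.1 kg.
Tool frame: the origin (TCP) lies between the finger pads; the fingertips stand 17 mm ahead of it and the grasp point (between the pads) lies 2 mm behind it; z points along the fingers, y is the line along which they close (so a half turn about z gives the same grasp; the last joint's range is limited). The gripper opens to 85 mm and grips with 20 to 120 N. Pads are 22 mm wide; open, the fingers measure 114 mm over their backs; the gripper's body (76 mm by 85 mm) begins 54 mm behind the grasp point. The pads swing forward as they close: fully open they stand 13 mm farther back than shut.
Start: joints at [1.014, 0.048, 0.099, 1.622, 0, 1.443], TCP at [218.29, 477.459, 248.312] pointing down, gripper open.
Joint ranges: [-2.91, 2.91], [-0.99, 1.94], [-1.21, 1.42], [-2.12, 2.29], [-1.49, 1.47], [-3.14, 3.14]. Speed limits (rad/s): [2.79, 2.79, 3.14, 3.14, 3.14, 3.14].

INTERFACE

Orientations are given as a unit quaternion [w, x, y, z].
In Python, from bench import status, vision, ticket gives the robot as it stands.
- The arm moves only by the tool jog_arm, never from a script. Its argument "rows" is a list that holds one entry, the list of rows, each a list of 6 numbers: the shift along the tool's x, y, z scaled (see below), then the turn, a rotation vector about the tool's x, y, z scaled (see below). A call has 1 to 20 rows; each row shifts and turns the commanded pose from where the row before left it, along the tool's axes as they then stand; what a row does not reach is not made up. The controller multiplies each number of a shift by 0.03 m and each number of a turn by 0.15 rad. A row lasts 1/10 s, in which the tool goes at most 50 mm and 8.59 degrees, less where a joint would pass 70% of its speed; a pose out of reach is approached as far as the arm can. A call with a number of a shift or a turn outside -1 to 1 is refused whole. A call with a gripper value outside its range is refused whole. "fingers" is the opening, from -1 (shut) to 1 (fully open), so that 0 is half open, set as the call begins (left out, the last holds). The fingers move at their own pace and stop on an object; "force" is the grip in N (left out, the last holds). Time passes only in rows, so rows that do not move let the fingers close. It gives the time, the measured TCP pose, the force, the opening and the grip force at its end, in the units of the state.
- status.state(): the state, without advancing time (a new reading comes with each control period).
- vision.camera(name): name is "scene" or "top"; returns a dict with "pixels" (400x640x3 uint8, red, green, blue), "fx", "fy", "cx", "cy" (pixels), "cam_to_world" (4x4, takes a point from camera to world coordinates). Camera axes: x right, y down, z forward; pixel columns grow to the right and rows downward; lengths in mm; the calibration is good to about 2 mm. A picture is of the moment at which its call begins. There is no depth.
- ticket.finish_job(): hands the job in; it is judged then, once.
The state is a dict: "time_s": time; "qpos": joint angles; "dq": joint speeds; "tau": joint torques, N m; "ee_pos": TCP position; "tool_rot": TCP orientation; "wrist_force": force on the tool from outside, world axes, zero at the start; "torque": the same for the moment, N m; "grip_width": finger opening in mm; "grip_force": force on a finger pad.
Only numpy, scipy, OpenCV 4.12 (cv2) and the standard library are available. Lean on these libraries where they do the work, as an engineer would, in place of code of your own. Each camera call takes 0.05 s, during which the arm holds its last target. There are 200 camera calls.

TASK

Open the nut well of the steel topping station: press the snap tab down all the way in, where it stays, then push the released cover by its ridge off its seat, along the track and onto the parking ledge until the well is completely uncovered. Do it with the fingertips only: the cover slides flat in its track and is never lifted or tipped. Leave everything else on the counter where it stands.

Things in the scene. Friction and masses are not known exactly. Their poses are not given: they have to be found in the camera images.
- station: Fixed steel station: own x -141 to +117 mm, 136 mm wide, walls 8 mm thick, 95 mm high. Origin on the counter, on its centre line; +x is the way the cover slides. Nut well open from x -133 to -30; then the parking ledge, a deck 80 mm high, to x +109. Side rails (84 mm high, 88 mm apart) carry the cover; side walls guide it, 2 mm clear each side; end walls stop it at x -133 and +109.
- cover: Loose white cover, 110 (x) by 116 by 8 mm, 0.2 kg, flat on the rails, axes as the station's. Origin: centre of its underside. A push ridge stands across its top: own x +15 to +25 mm, 60 mm wide, its top 26 mm above the origin; the top is bare behind it (-x). Seated: origin at station x about -74 mm, blocked by the tab while that is out. To end beyond +27 mm; the end wall stops it at +54.
- tab (a joint): Travel of the snap tab straight down, m: 0 = out, 14 mm above the deck, in the cover's way; 0.013 = fully in, against its stop, 1 mm above the deck and 3 mm under the cover. Starts 0 to 3 mm in. It moves with a steady drag of 3.5 N all the way, has no return spring, and stays where it is left: over 11 mm counts as in; less than that still catches, or nearly catches, the cover.
- tab_top (a point): Centre of the tab's flat top, which moves with it: a white plastic tab 34 mm (station x) by 40 mm (station y), on the centre line at station x = +4 mm, its top 94 mm above the counter when fully out; pressed straight down.
- ramekin: Bystander: small white ramekin, radius 36 mm, 45 mm high, standing close beside the station. Origin at its foot.
- shaker: Bystander: small amber glass shaker with a steel cap, radius 22 mm, 100 mm high, standing close beside the station. Origin at its foot.
- bowl: Bystander: white bowl, radius 65 mm, 70 mm high. Origin at its foot.
- jar: Bystander: jar with a steel lid, radius 35 mm, 85 mm high. Origin at its foot.
- serving: Bystander: round wooden serving slice, radius 80 mm, with a green waffle on it, 38 mm high in all. Origin at its underside.
- plates: Bystander: stack of four terracotta plates, radius 75 mm, 45 mm high. Origin at its underside.
Mind the look-alikes: they are no part of the job. What is meant by the cover is not pink, and is the larger of those in its own colour.

How it is judged:
By the outcome, as a careful person would: the job done as asked, in the order asked, and still so for the second after the job is handed in, with the robot touching nothing.
It also fails if it takes over 40 s, if anything falls off the work surface, if the arm or the gripper's body presses on something with over 40 N, if the wrist force passes 120 N, or if a joint passes its speed limit or range.

## Working session

There is one attempt and no reset: what is moved stays moved. The work goes in short steps, Python scripts to look and compute and a tool call to move; the robot and the scene stay as the last step left them, time stands still between calls to the robot, and variables do not carry over. Pictures are saved under pics/ and viewed, at most 10 in all, crops included, and the job is handed in when it is done.

Besides the shell and the picture viewer there is one more tool, called by a JSON object that holds its "fn" and its "kwargs". jog_arm: Moves the arm, as the interface text tells. Shifts and turns lie within -1 to 1; 1 stands for 0.03 m of shift or 0.15 rad of turn. Its arguments: {"type":"object","properties":{"rows":{"type":"array","items":{"type":"array","items":{"type":"array","items":{"type":"number"}}}},"fingers":{"type":"number"},"force":{"type":"number"}},"required":["rows"]}

```bash
mkdir -p pics; ls; python3 - <<'E'
from bench import status, vision
import cv2, numpy as np, pickle
s=status.state(); print(s)
for n in("scene","top"):
    c=vision.camera(n); pickle.dump(c,open(n+".pkl","wb")); cv2.imwrite(f"pics/{n}0.png",c["pixels"][:,:,::-1]); print(n,c["fx"],c["cx"],c["cy"],np.round(c["cam_to_world"],3).tolist())
E
```

```text
pics
{'time_s': 0.0, 'qpos': array([ 1.01418139e+00,  4.87459440e-02,  9.75606035e-02,  1.62200570e+00,
       -3.15154769e-05,  1.44297112e+00]), 'dq': array([ 0.00019635,  0.00080551,  0.00037853, -0.00012165,  0.00056266,
        0.00124268]), 'tau': array([-6.65563930e-04, -3.38778841e+01,  3.20017827e+01,  2.00184662e-02,
       -2.07948128e-04,  3.29133499e-06]), 'ee_pos': array([217.99892962, 476.95439559, 247.1009598 ]), 'tool_rot': array([-3.86963267e-04,  2.12756013e-01,  9.77104623e-01, -1.13320999e-03]), 'wrist_force': array([-0.31668204,  1.05737711, -0.4937372 ]), 'torque': array([-0.03813207,  0.04052734, -0.02490007]), 'grip_force': 0.0, 'grip_width': 85.22815598706129}
scene 366.694914585118 312.2075858889774 200.12585020830363 [[-0.034, 0.84, -0.541, 1109.292], [0.999, 0.033, -0.012, 21.014], [0.007, -0.541, -0.841, 995.442], [0.0, 0.0, 0.0, 1.0]]
top 367.19763015590115 320.08557356513955 195.9542580455724 [[0.019, -0.995, 0.102, 416.691], [-1.0, -0.02, -0.003, -15.524], [0.005, -0.102, -0.995, 1279.581], [0.0, 0.0, 0.0, 1.0]]
```

View pics/scene0.png

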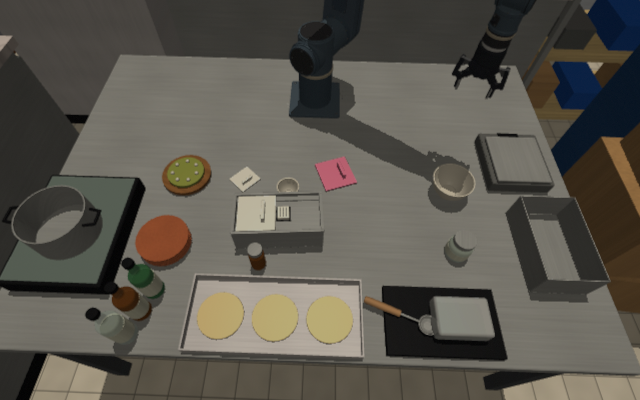

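View pics/top0.png

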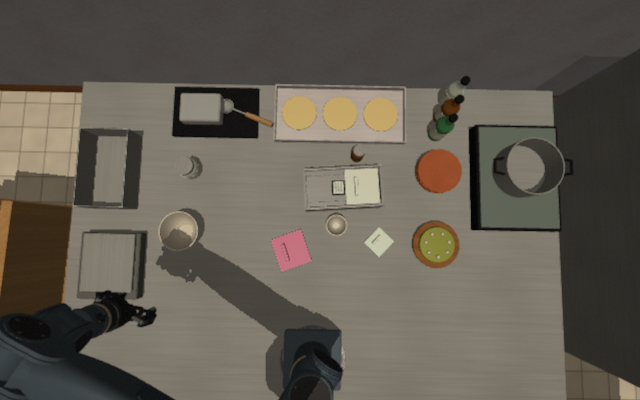

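The station is at top (343,187), its cover at (362,187) and its tab at (338,187). The cover slides image-left, which is +y. The ramekin is at (336,224) and the shaker at (357,153). Next I measure it closer.

```bash
cat > h.py <<'E'
import numpy as np, pickle, cv2
def cast(c,u,v,z):
    T=np.array(c["cam_to_world"]); d=T[:3,:3]@np.array([(u-c["cx"])/c["fx"],(v-c["cy"])/c["fy"],1]); o=T[:3,3]
    return o+d*(z-o[2])/d[2]
def proj(c,P):
    T=np.array(c["cam_to_world"]); p=T[:3,:3].T@(np.array(P)-T[:3,3]); return p[0]/p[2]*c["fx"]+c["cx"],p[1]/p[2]*c["fy"]+c["cy"]
E
python3 - <<'E'
from h import *
for n,(u0,u1,v0,v1),z in(("top",(295,390,140,240),92),("scene",(225,335,170,275),92)):
    c=pickle.load(open(n+".pkl","rb")); p=c["pixels"]
    hsv=cv2.cvtColor(p,cv2.COLOR_RGB2HSV)
    m=np.zeros(p.shape[:2],np.uint8); m[v0:v1,u0:u1]=((p.min(2)>165))[v0:v1,u0:u1]*255
    for k in cv2.findContours(m,cv2.RETR_EXTERNAL,cv2.CHAIN_APPROX_NONE)[0]:
        if cv2.contourArea(k)<20: continue
        r=cv2.minAreaRect(k); B=cv2.boxPoints(r)
        print(n,np.round(r[0],1),np.round(r[1],1),round(r[2],1),[np.round(cast(c,*b,z)).tolist()[:2] for b in B], np.round(cast(c,*r[0],z)))
    cr=p[v0:v1,u0:u1]; cv2.imwrite(f"pics/{n}c.png",cv2.resize(cr,None,fx=5.5,fy=5.5,interpolation=cv2.INTER_CUBIC)[:,:,::-1])
E
```

```text
top [378.8 238.8] [14.8 15.6] 45.0 [[402.0, -175.0], [438.0, -211.0], [405.0, -244.0], [369.0, -209.0]] [ 403. -210.   92.]
top [362.  192.5] [32. 21.] 0.0 [[517.0, -103.0], [586.0, -102.0], [588.0, -207.0], [519.0, -207.0]] [ 552. -155.   92.]
```

View pics/topc.png

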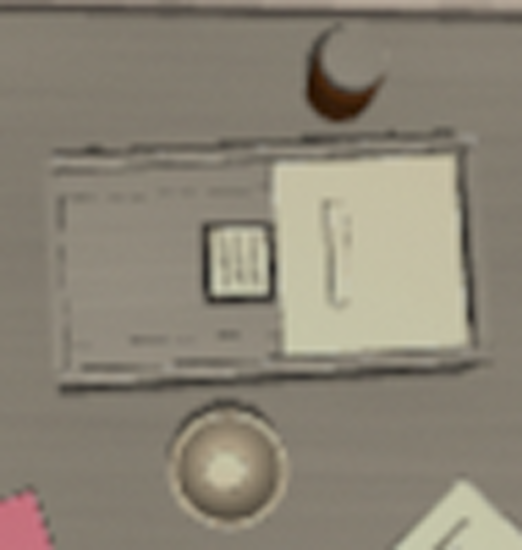

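View pics/scenec.png

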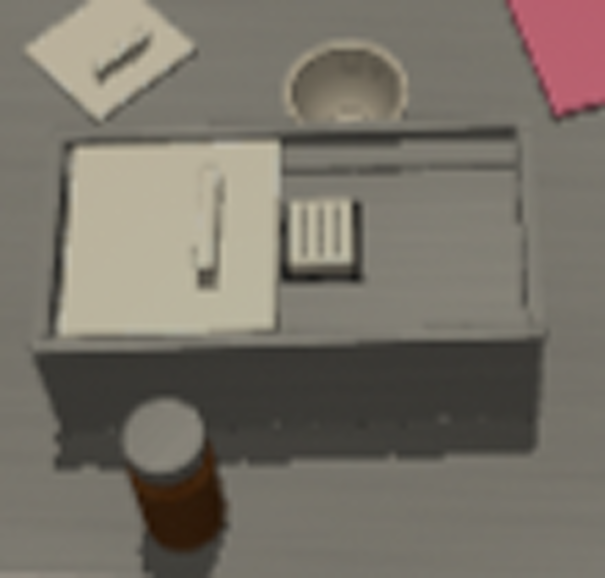

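The top crop shows cover corners (272,162), (460,152), (470,350), (282,356) and the tab with its stripes centred near (240,261). The scene crop shows cover corners (70,147), (280,140), (278,328), (58,333) and the tab at about (320,231).

```bash
python3 - <<'E'
from h import *
D={"top":((295,140),dict(cover=([(272,162),(460,152),(470,350),(282,356)],92),tab=([(210,228),(266,226),(270,295),(212,298)],93),ridge=([(328,202),(345,305)],100),ramek=([(229,467)],45),wall=([(53,155),(465,135),(480,362),(62,388)],95),shaker=([(352,58)],100))),
"scene":((225,170),dict(cover=([(280,140),(70,147),(58,333),(278,328)],92),tab=([(290,200),(350,198),(352,262),(290,264)],93),ridgetop=([(210,165),(205,270)],110),ramek=([(347,88)],45),wall=([(525,127),(65,132),(38,345),(545,338)],95),shaker=([(165,436)],100)))}
for n,(o,d) in D.items():
    c=pickle.load(open(n+".pkl","rb"))
    for k,(pts,z) in d.items():
        P=np.array([cast(c,o[0]+(u+.5)/5.5-.5,o[1]+(v+.5)/5.5-.5,z)[:2] for u,v in pts])
        print(n,k,np.round(P).tolist(),"mean",np.round(P.mean(0),1))
        if len(P)==4:
            a=P[0]-P[1]+P[3]-P[2]; b=P[1]-P[2]+P[0]-P[3]
            print("   dir",round(np.degrees(np.arctan2(a[1],a[0])),1),round(np.degrees(np.arctan2(b[1],b[0])),1),"len",np.round([np.linalg.norm(a)/2,np.linalg.norm(b)/2],1))
E
```

```text
top cover [[628.0, -95.0], [637.0, -207.0], [518.0, -214.0], [512.0, -103.0]] mean [ 573.8 -154.8]
   dir 93.6 3.3 len [111.7 117.3]
top tab [[588.0, -59.0], [590.0, -92.0], [548.0, -95.0], [546.0, -61.0]] mean [567.9 -76.8]
   dir 93.7 3.3 len [33.8 41.5]
top ridge [[604.0, -128.0], [543.0, -139.0]] mean [ 573.1 -133.5]
top ramek [[448.0, -75.0]] mean [447.7 -74.7]
top wall [[629.0, 35.0], [646.0, -210.0], [511.0, -219.0], [491.0, 26.0]] mean [569.3 -91.9]
   dir 94.3 3.7 len [245.9 137.2]
top shaker [[690.0, -142.0]] mean [ 690.4 -141.7]
scene cover [[514.0, -101.0], [523.0, -213.0], [635.0, -203.0], [628.0, -92.0]] mean [ 575.  -152.2]
   dir 94.1 -175.1 len [111.6 113.5]
scene tab [[552.0, -92.0], [550.0, -61.0], [589.0, -57.0], [591.0, -89.0]] mean [570.4 -74.9]
   dir -85.6 -174.8 len [31.8 39. ]
scene ridgetop [[543.0, -134.0], [606.0, -130.0]] mean [ 574.4 -131.7]
scene ramek [[446.0, -72.0]] mean [445.7 -72.2]
scene wall [[502.0, 30.0], [515.0, -216.0], [644.0, -211.0], [630.0, 43.0]] mean [572.9 -88.5]
   dir 93.0 -175.9 len [250.7 128.4]
scene shaker [[694.0, -141.0]] mean [ 693.5 -140.6]
```

{"fn": "jog_arm", "kwargs": {"rows": [[[0,0,0,0,0,0.9],[0,0,0,0,0,0.9],[0,0,0,0,0,0.9],[0,0,0,0,0,0.9],[0,0,0,0,0,0.9],[0,0,0,0,0,0.9],[0,0,0,0,0,0.9],[0,0,0,0,0,0.84],[-0.9,0.5,0,0,0,0],[-0.9,0.5,0,0,0,0],[-0.9,0.5,0,0,0,0],[-0.9,0.5,0,0,0,0],[-0.9,0.5,0,0,0,0],[-0.9,0.5,0,0,0,0],[-0.9,0.5,0,0,0,0],[-0.9,0.5,0,0,0,0],[-0.9,0.5,0,0,0,0],[-0.9,0.5,0,0,0,0]]], "fingers": -1, "force": 60}}

```text
time_s: 1.9
ee_pos: [387.3, 217.6, 247.8]
tool_rot: [-0.0, 0.682, 0.732, -0.0]
wrist_force: [0.1, -0.9, 0.3]
grip_width: 0.4
grip_force: 0.0
```

```bash
cat >> h.py <<'E'
from scipy.spatial.transform import Rotation as R
A=np.radians(94); U=np.array([np.cos(A),np.sin(A),0]); V=np.array([-U[1],U[0],0]); TAB=np.array([569.3,-75.8,0]); O=TAB-4*U
def rep(tgt=None):
    from bench import status
    s=status.state(); q=s["tool_rot"]; r=R.from_quat([q[1],q[2],q[3],q[0]]); M=r.as_matrix(); p=s["ee_pos"]
    print("t",round(s["time_s"],2),"tcp",np.round(p,1),"station",np.round([(p-O)@U,(p-O)@V],1),"yawx",round(np.degrees(np.arctan2(M[1,0],M[0,0])),2),"toolz",np.round(M[:,2],3),"F",np.round(s["wrist_force"],1),"w",round(s["grip_width"],1))
    if tgt is not None: print("units to go",np.round(M.T@(np.array(tgt)-p)/30,3))
E
python3 -c "
from h import *
rep([569.3,-75.8,150])"
```

```text
t 1.9 tcp [387.3 217.6 247.8] station [309.3 161.1] yawx 94.07 toolz [-0.001 -0.    -1.   ] F [ 0.1 -0.9  0.3] w 0.4
units to go [-10.184   5.36    3.257]
```

{"fn": "jog_arm", "kwargs": {"rows": [[[-0.85,0.45,0,0,0,0],[-0.85,0.45,0,0,0,0],[-0.85,0.45,0,0,0,0],[-0.85,0.45,0,0,0,0],[-0.85,0.45,0,0,0,0],[-0.85,0.45,0,0,0,0],[-0.85,0.45,0,0,0,0],[-0.85,0.45,0,0,0,0],[-0.85,0.45,0,0,0,0],[-0.85,0.45,0,0,0,0],[-0.85,0.45,0,0,0,0],[-0.85,0.45,0,0,0,0],[0,0,0.8,0,0,0],[0,0,0.8,0,0,0],[0,0,0.8,0,0,0],[0,0,0.8,0,0,0],[0,0,0,0,0,0]]]}}

```text
time_s: 3.6
ee_pos: [567.1, -74.2, 147.0]
tool_rot: [-0.004, 0.682, 0.732, -0.002]
wrist_force: [-0.5, -0.4, -0.4]
grip_width: 0.1
grip_force: 0.0
```

```bash
python3 - <<'E'
from h import *
from bench import vision
rep([569.3,-75.8,115])
ims=[]
for n,(u0,u1,v0,v1) in(("top",(295,395,140,240)),("scene",(225,335,160,260))):
    c=vision.camera(n); ims.append(cv2.resize(c["pixels"][v0:v1,u0:u1],(390,390),interpolation=cv2.INTER_CUBIC))
cv2.imwrite("pics/near.png",np.hstack(ims)[:,:,::-1])
E
```

```text
t 3.6 tcp [567.1 -74.2 147. ] station [5.7 2.1] yawx 94.06 toolz [-0.01   0.002 -1.   ] F [-0.5 -0.4 -0.4] w 0.1
units to go [-0.061  0.08   1.067]
```

View pics/near.png

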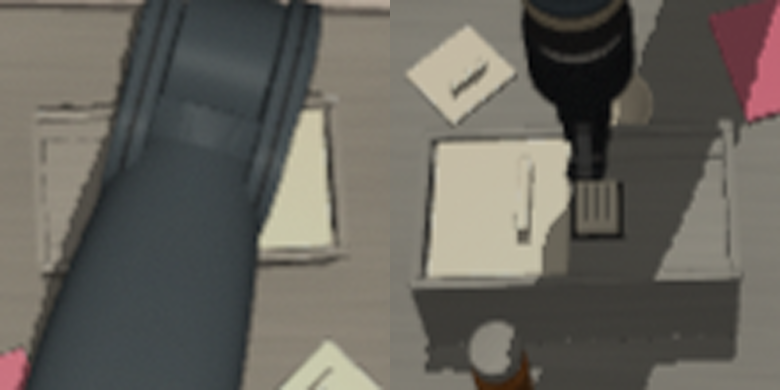

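The right half shows the shut fingers just above the tab: tip around (590,175), tab around (598,208). I'll lower to just above it and look again.

{"fn": "jog_arm", "kwargs": {"rows": [[[-0.06,0.08,0.5,0,0,0],[0,0,0.5,0,0,0],[0,0,0,0,0,0],[0,0,0,0,0,0]]]}}

```text
time_s: 4.1
ee_pos: [572.3, -76.4, 121.5]
tool_rot: [-0.001, 0.682, 0.732, -0.0]
wrist_force: [0.0, -0.1, 1.3]
grip_width: -0.1
grip_force: 0.0
```

```bash
python3 - <<'E'
from h import *
from bench import vision
rep([569.3,-75.8,98])
c=vision.camera("scene"); u0,v0=250,180
print([np.round((np.array(proj(c,p))-[u0,v0]+.5)*10).tolist() for p in ([569.3,-75.8,93],[567,-74,100])])
cv2.imwrite("pics/near2.png",cv2.resize(c["pixels"][v0:v0+50,u0:u0+60],(600,500),interpolation=cv2.INTER_CUBIC)[:,:,::-1])
E
```

```text
t 4.1 tcp [572.3 -76.4 121.5] station [ 3.2 -3. ] yawx 94.06 toolz [-0.002  0.    -1.   ] F [ 0.  -0.1  1.3] w -0.1
units to go [ 0.028 -0.098  0.784]
[[331.0, 317.0], [336.0, 298.0]]
```

View pics/near2.png

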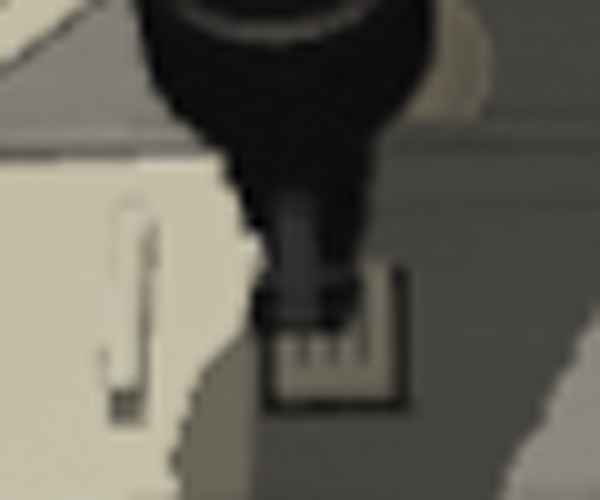

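The finger spans columns 255–355 and the tab 272–395 (10x crop). The fingertip therefore sits about 6 mm toward the cover, so I bias +6 mm along the station and then press gently.

{"fn": "jog_arm", "kwargs": {"rows": [[[0.2,0,0,0,0,0],[0,0,0.1,0,0,0],[0,0,0.1,0,0,0],[0,0,0.1,0,0,0],[0,0,0.1,0,0,0],[0,0,0.1,0,0,0],[0,0,0,0,0,0],[0,0,0,0,0,0]]]}}

```text
time_s: 4.95
ee_pos: [572.4, -70.6, 107.1]
tool_rot: [-0.0, 0.682, 0.732, -0.0]
wrist_force: [-0.1, 0.7, 0.2]
grip_width: -0.2
grip_force: 0.0
```

```bash
cat > look.py <<'E'
import sys
from h import *
from bench import vision
rep([569.3,-75.8,98])
c=vision.camera("scene"); u0,v0,w,h=map(int,sys.argv[2:6]); f=600/w
cv2.imwrite(f"pics/{sys.argv[1]}.png",cv2.resize(c["pixels"][v0:v0+h,u0:u0+w],None,fx=f,fy=f,interpolation=cv2.INTER_CUBIC)[:,:,::-1])
E
python3 look.py n3 250 180 60 50
```

```text
t 4.95 tcp [572.4 -70.6 107.1] station [ 8.9 -3.4] yawx 94.06 toolz [-0.  0. -1.] F [-0.1  0.7  0.2] w -0.2
units to go [-0.164 -0.114  0.303]
```

View pics/n3.png

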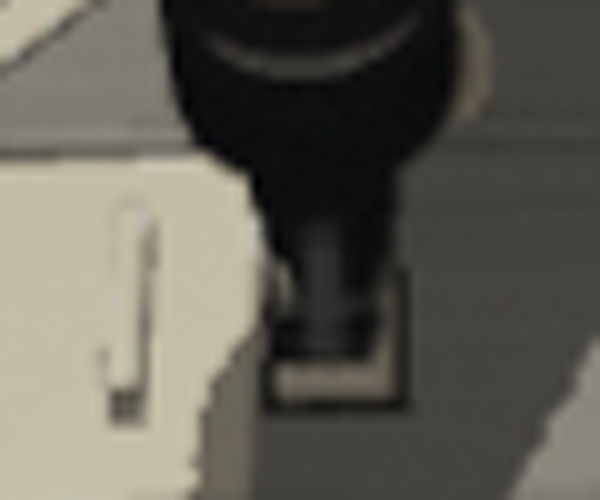

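The finger (columns 275–380) is now centred on the tab (272–395). Pressing on.

{"fn": "jog_arm", "kwargs": {"rows": [[[0,0,0.1,0,0,0],[0,0,0.1,0,0,0],[0,0,0.05,0,0,0],[0,0,0,0,0,0],[0,0,0,0,0,0]]]}}

```text
time_s: 5.5
ee_pos: [572.6, -70.7, 99.7]
tool_rot: [0.0, 0.682, 0.732, 0.0]
wrist_force: [0.7, -1.6, 2.0]
grip_width: -0.4
grip_force: 0.8
```

{"fn": "jog_arm", "kwargs": {"rows": [[[0,0,0.07,0,0,0],[0,0,0,0,0,0],[0,0,0,0,0,0]]]}}

```text
time_s: 5.8
ee_pos: [572.7, -70.7, 98.1]
tool_rot: [0.0, 0.682, 0.732, 0.0]
wrist_force: [-1.1, 0.1, 3.7]
grip_width: -0.3
grip_force: 2.1
```

{"fn": "jog_arm", "kwargs": {"rows": [[[0,0,0.07,0,0,0],[0,0,0,0,0,0],[0,0,0,0,0,0]]]}}

```text
time_s: 6.1
ee_pos: [572.7, -70.7, 98.0]
tool_rot: [0.001, 0.682, 0.732, 0.0]
wrist_force: [-5.0, 0.9, 11.9]
grip_width: 0.1
grip_force: 5.7
```

{"fn": "jog_arm", "kwargs": {"rows": [[[0,0,0.07,0,0,0],[0,0,0,0,0,0],[0,0,0,0,0,0]]]}}

```text
time_s: 6.4
ee_pos: [572.8, -70.7, 97.9]
tool_rot: [0.001, 0.682, 0.732, 0.0]
wrist_force: [-7.3, 1.5, 18.6]
grip_width: 0.2
grip_force: 9.3
```

{"fn": "jog_arm", "kwargs": {"rows": [[[0,0,0.05,0,0,0],[0,0,0,0,0,0],[0,0,0,0,0,0]]]}}

```text
time_s: 6.7
ee_pos: [572.8, -70.7, 97.8]
tool_rot: [0.001, 0.682, 0.732, 0.001]
wrist_force: [-9.3, 1.2, 23.2]
grip_width: -0.0
grip_force: 11.8
```

The tab stopped firm at tip height 81 mm (force 3.7 → 23 N), which is its full travel. Now I lift, go behind the ridge and check.

{"fn": "jog_arm", "kwargs": {"rows": [[[0,0,-0.5,0,0,0],[0,0,-0.6,0,0,0],[0,0,-0.6,0,0,0],[-0.7,0,0,0,0,0],[-0.7,0,0,0,0,0],[-0.7,0,0,0,0,0],[-0.75,0,0,0,0,0],[0,0,0,0,0,0],[0,0,0,0,0,0]]]}}

```text
time_s: 7.6
ee_pos: [578.2, -155.9, 142.0]
tool_rot: [-0.001, 0.682, 0.731, 0.0]
wrist_force: [0.7, 0.3, 0.1]
grip_width: 0.3
grip_force: 0.0
```

```bash
python3 look.py n4 225 165 75 60
```

```text
t 7.6 tcp [ 578.2 -155.9  142. ] station [-76.5  -3.2] yawx 94.01 toolz [-0.001  0.001 -1.   ] F [0.7 0.3 0.1] w 0.3
units to go [ 2.682 -0.106  1.47 ]
```

View pics/n4.png

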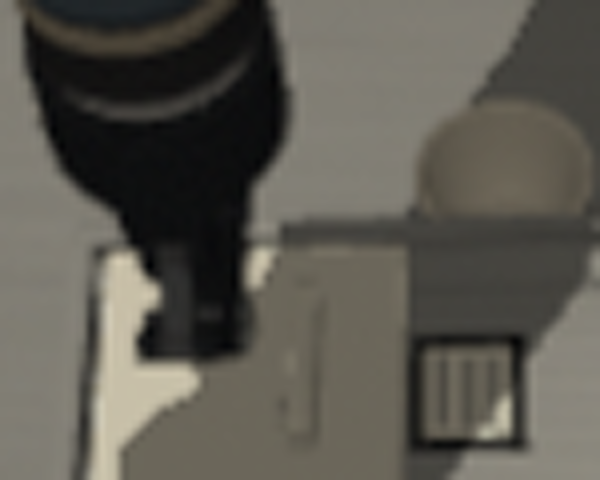

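The finger (137–245) stands behind the ridge (left edge 285, 8x crop) with about 13 mm clear, and the tab is in. Next I descend and start the push.

{"fn": "jog_arm", "kwargs": {"rows": [[[0,0,0.45,0,0,0],[0,0,0.45,0,0,0],[0,0,0,0,0,0],[0.2,0,0,0,0,0],[0.2,0,0,0,0,0],[0.2,0,0,0,0,0],[0.2,0,0,0,0,0],[0.2,0,0,0,0,0],[0,0,0,0,0,0]]]}}

```text
time_s: 8.55
ee_pos: [576.6, -124.9, 116.5]
tool_rot: [0.0, 0.681, 0.732, 0.0]
wrist_force: [1.1, 1.0, 0.0]
grip_width: 0.0
grip_force: 0.0
```

{"fn": "jog_arm", "kwargs": {"rows": [[[0.15,0,0,0,0,0],[0.15,0,0,0,0,0],[0.15,0,0,0,0,0],[0.15,0,0,0,0,0]]]}}

```text
time_s: 8.95
ee_pos: [575.3, -108.1, 116.4]
tool_rot: [0.001, 0.682, 0.732, -0.0]
wrist_force: [1.0, -2.4, 1.1]
grip_width: 0.0
grip_force: 1.1
```

{"fn": "jog_arm", "kwargs": {"rows": [[[0.2,0,0,0,0,0],[0.2,0,0,0,0,0],[0.2,0,0,0,0,0],[0.2,0,0,0,0,0],[0.2,0,0,0,0,0],[0.2,0,0,0,0,0],[0.2,0,0,0,0,0],[0.2,0,0,0,0,0],[0.2,0,0,0,0,0],[0.2,0,0,0,0,0],[0.2,0,0,0,0,0],[0.15,0,0,0,0,0],[0.1,0,0,0,0,0],[0,0,0,0,0,0],[0,0,0,0,0,0]]]}}

```text
time_s: 10.45
ee_pos: [569.4, -33.9, 115.4]
tool_rot: [-0.001, 0.681, 0.732, 0.0]
wrist_force: [0.0, 0.5, -0.4]
grip_width: 0.1
grip_force: 0.0
```

```bash
python3 look.py n5 225 165 110 70
```

```text
t 10.45 tcp [569.4 -33.9 115.4] station [45.8 -3. ] yawx 94.09 toolz [-0.001  0.002 -1.   ] F [ 0.   0.5 -0.4] w 0.1
units to go [-1.393 -0.103  0.577]
```

View pics/n5.png

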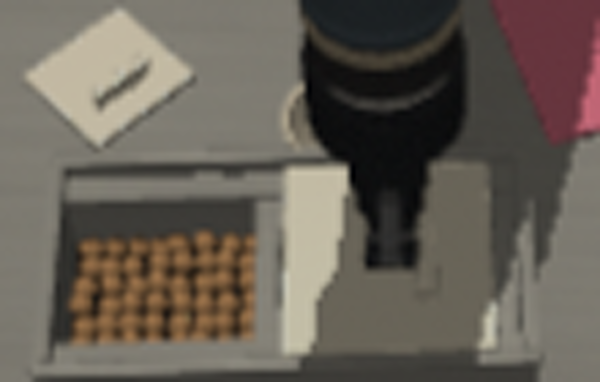

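The well with its nuts is fully open. The cover's left edge is at 283 and the well's end at 255, which puts the cover at about +40 mm. I back off and lift clear.

{"fn": "jog_arm", "kwargs": {"rows": [[[-0.2,0,0,0,0,0],[0,0,-0.6,0,0,0],[0,0,-0.8,0,0,0],[0,0,-0.8,0,0,0],[0,0,-0.8,0,0,0],[0,0,-0.8,0,0,0],[-0.8,0,0,0,0,0],[-0.8,0,0,0,0,0],[-0.8,0,0,0,0,0],[-0.8,0,0,0,0,0],[-0.8,0,0,0,0,0],[-0.8,0,0,0,0,0],[0,0,0,0,0,0]]]}}

```text
time_s: 11.8
ee_pos: [580.2, -187.6, 229.1]
tool_rot: [-0.0, 0.683, 0.73, -0.0]
wrist_force: [-0.4, -0.3, 0.9]
grip_width: -0.1
grip_force: 0.0
```

```bash
python3 look.py n6 215 155 130 120
```

```text
t 11.8 tcp [ 580.2 -187.6  229.1] station [-108.3   -3.1] yawx 93.84 toolz [-0.001 -0.001 -1.   ] F [-0.4 -0.3  0.9] w -0.1
units to go [ 3.744 -0.111  4.368]
```

View pics/n6.png

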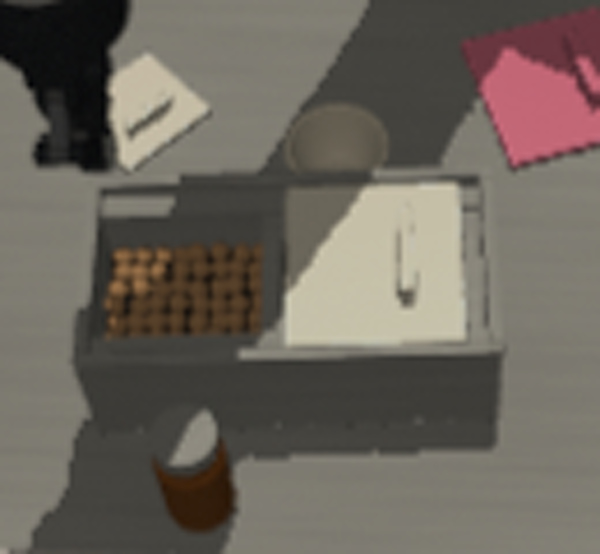

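The cover lies flat on the ledge (columns 285–465), the well (105–265) is open, and the ramekin and shaker are undisturbed.

```bash
python3 -c "
from bench import ticket
print(ticket.finish_job())"
```

```text
the job is handed in; nothing more can be done
None
```

I pressed the tab fully in and pushed the cover along its track to about +40 mm on the parking ledge, leaving the nut well completely open; the job was handed in with the arm clear and the ramekin and shaker beside the station untouched.

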